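# Change a roller mixer to its slow gear through the H-gate and start it

## Robot

A 6-joint arm with a two-finger parallel gripper is mounted at the origin on a cart in front of the work surface, level with it; the furniture and walls round the work are solid. World frame = base frame: x ahead of the robot, y to its left, z up, the work surface at z = 0. Lengths are in m, angles in degrees, forces in N, time in s.
With the tool pointing down it reaches from about 0.3 to 0.75 m from the base axis. Payload 8.5 kg.
Tool frame: the origin (TCP) lies between the finger pads; the fingertips stand env.nose_length ahead of it and the grasp point (between the pads) lies 8 mm behind it (env.nose_length is the distance from the TCP to the fingertips, in m); z points along the fingers, y is the line along which they close (so a half turn about z gives the same grasp; the last joint's range is limited). The gripper opens to 85 mm and grips with 20 to 120 N. Pads are 22 mm wide; open, the fingers measure 114 mm over their backs; the gripper's body (76 mm by 85 mm) begins 54 mm behind the grasp point. The pads swing forward as they close: fully open they stand 13 mm farther back than shut.
Start: joints at [63.524, 21.807, 74.336, -0, 83.858, -12.336], TCP at [0.134, 0.533, 0.242] pointing down, gripper open.
Joint ranges: [-178.18, 178.18], [-50.72, 133.34], [12.68, 142.11], [-81.47, 261.47], [9.98, 163.14], [-165.26, 165.26]. Speed limits (degrees/s): [136.94, 136.94, 180, 180, 180, 180].

## Interface

Orientations are given as a 3x3 rotation matrix whose columns are the frame's x, y, z axes.
In Python, from plant import readout, imaging, ticket, env gives the robot as it stands. The module is installed in compiled form; this text tells all that it offers.
- The arm moves only by the tool move_arm, never from a script. Its argument "series" is a list that holds one entry, the list of rows, each a list of 7 numbers: the closure, from 0 (fully open) to 1 (shut), then the shift along the world's x, y, z in mm, then the turn, a rotation vector about the world's x, y, z in degrees. A call has 1 to 10 rows; each row shifts and turns the commanded pose from where the row before left it; what a row does not reach is not made up. A row lasts 1/10 s, in which the tool goes at most 50 mm and 8.59 degrees, less where a joint would pass 70% of its speed; a pose out of reach is approached as far as the arm can. A call is refused whole if a number of a shift passes 50 or a number of a turn 8.59, either way. A call with a gripper value outside its range is refused whole. The fingers move at their own pace and stop on an object; "squeeze" is the grip in N (left out, the last holds). Time passes only in rows, so rows that do not move let the fingers close. It gives the time, the measured TCP pose, the force, the opening and the grip force at its end, in the units of the state.
- readout.sense(): the state, without advancing time (a new reading comes with each control period).
- imaging.get_image(name): name is "scene" or "top" or "wrist"; returns the picture (480x640x3 uint8, red, green, blue); there is no depth.
- imaging.calibration(name): a dict with "vertical_fov" (degrees; the focal length in pixels is half the picture's height over the tangent of half this angle, whatever the lens; pixels are square), "cx", "cy" (the principal point, pixels), "xyz" and "rotation" of the camera in the world. Camera axes: x right, y up, looking along -z (the intrinsics and any distortion apply to the point x, -y, -z); pixel columns grow to the right and rows downward; lengths in m; the calibration is good to about 2 mm. A picture is of the moment at which its call begins: read the wrist's pose just before it. calibration takes no time and is no camera call; for the wrist camera it gives the pose at the moment of the call.
- ticket.finish_job(): hands the job in; it is judged then, once.
The state is a dict: "clock": time; "joint_pos": joint angles; "qd": joint speeds; "joint_torque": joint torques, N m; "tcp_pos": TCP position; "orientation": TCP orientation; "wrist_force": force on the tool from outside, world axes, zero at the start; "torque": the same for the moment, N m; "opening": finger opening in m; "gripper_force": force on a finger pad.
Only numpy, scipy, OpenCV 4.12 (cv2) and the standard library are available. Lean on these libraries where they do the work, as an engineer would, in place of code of your own. Each camera call takes 0.05 s, during which the arm holds its last target. There are 200 camera calls.

## Task

The bottle on the roller mixer is to be rolled in the slowest gear. Push the mixer's gear lever gently through its H-gate into the far left slot, all the way home, and only then start the mixer by pressing the raised near half of its rocker switch fully down. Nothing is to be picked up: the bottle on the rollers and everything else on the bench stays where it is.

Things in the scene. Friction and masses are not known exactly. Their poses are not given: they have to be found in the camera images.
- mixer: Bench roller mixer, fixed. White drive box 160 (x) x 124 (y) x 81 mm high with a grey cover; two black rollers carrying a bottle extend 196 mm to its left (+y). Origin: centre of the drive box's footprint, on the bench; x points away from the operator (far), y to the operator's left, z up.
- gate_middle (a point): Middle of the H-gate plate (76 x 72 x 5 mm) at its upper face: mixer-frame (15, 8, 86) mm, axes as the mixer's. Two rails along x, 17 mm left and right of the middle, each 15 mm wide and 52 mm long, with a far and a near end (four slots, marked by pips: one pip = far left). A cross channel 15 mm wide along y through the middle is the only way between the rails.
- knob (a point): Centre of the black ball knob (32 mm across) on the gear lever, a 10 mm steel rod. The lever tilts about a pivot 62 mm below gate_middle; the knob's centre is 120 mm from the pivot, so 58 mm above the plate in mid-gate. It starts in the right rail, anywhere between its ends. It stays where it is left (about 3 N at the knob moves it) and needs no lifting; over 40 N of push or squeeze is forcing it.
- lever_cross (a joint): Sideways tilt of the lever, rad: 0 in the middle, positive to the left; about +0.28 in the left rail, -0.28 in the right rail (1.5 mm play at the plate either way).
- lever_along (a joint): Far-near tilt of the lever, rad: 0 in the cross channel, positive to the far side; about +0.33 fully home at a far end, -0.33 at a near end. The lever can cross between the rails only while this is within about 0.03 of 0 (bevelled corners lead it in from about 0.08).
- rocker (a joint): Black rocker switch, rad: 0 off (near half stands up), 0.36 on (near half lies level, far half stands up). It stays where it is left; about 4 N on the near half moves it.
- rocker_press (a point): Middle of the upper face of the rocker's near half (21 x 26 mm). The hinge runs along the mixer's y, 10 mm far of this point, through mixer-frame (-50, -26, 88.5) mm. Off, this half slopes up towards the operator; on, it lies level at 88.5 mm, 3.5 mm above the bezel round it.
- bottle_amber_mid (a point): Brown screw-cap bottle, 58 mm in diameter, 115 mm long, lying loose on the rollers, its axis along the mixer's y; its middle. Its top is 126 mm above the bench. To be left alone.
- vial_a_mid (a point): Small white-capped vial, 25 mm in diameter, 46 mm high, loose, standing close to the right of the drive box; its middle. To be left alone.
- vial_b_mid (a point): Small red-capped vial, 25 mm in diameter, 46 mm high, loose, standing close to the right of the drive box, farther back; its middle. To be left alone.
- lab_timer_mid (a point): White bench timer 66 x 72 x 18 mm, loose, at the right of the bench; its middle. To be left alone.
- petri_a_mid (a point): Pair of petri dishes, 86 mm across, 31 mm high, loose, at the right of the bench; its middle. To be left alone.
- marker_blue_mid (a point): Marker pen 132 mm long, lying loose behind the mixer; its middle. To be left alone.
- bottle_white_mid (a point): White screw-cap bottle 38 mm in diameter, 88 mm high, standing loose behind the rollers; its middle. To be left alone.

How it is judged (in metres and radians):
On the way, in this order (a step that is already met when the one before it is completed fails the run):
1. the lever is fully home in the far left slot (value of joint lever_cross above 0.24 rad and value of joint lever_along above 0.29 rad), for 0.2 s.
2. the rocker switch is pressed fully to on (value of joint rocker above 0.31 rad), for 0.2 s.
At the end, for the whole second after the job is handed in: The lever stands fully home in the far left slot (lever_cross over 0.24, lever_along over 0.29 rad), the rocker is on (over 0.31 rad) and the bottle lies still on the rollers (all of step 1 and value of joint rocker above 0.31 rad and linear speed of bottle_amber below 0.02 m/s); the robot touches nothing.
It fails at once if the switch is put on while the lever is not home in the far left slot (value of joint rocker above 0.15 rad and not (value of joint lever_cross above 0.22 rad and value of joint lever_along above 0.27 rad)).
It fails at once if the lever is forced: more than 40 N of push or squeeze on it (contact force between any of the fingers, the arm and lever_cross above 40 N).
It fails at once if the bottle on the rollers is shifted by more than 15 mm or lifted (distance of bottle_amber_mid from where it was at the start of the episode above 0.015 m).
It fails at once if another loose thing on the bench is shifted by more than 20 mm or lifted (distance of any of vial_a_mid, vial_b_mid, lab_timer_mid, petri_a_mid, marker_blue_mid, bottle_white_mid from where it was at the start of the episode above 0.02 m).
It also fails if it takes over 69 s, if anything falls off the work surface, if the arm or the gripper's body presses on something with over 40 N, if the wrist force passes 120 N, or if a joint passes its speed limit or range.

## Working session

There is one attempt and no reset: what is moved stays moved. The work goes in short steps, Python scripts to look and compute and a tool call to move; the robot and the scene stay as the last step left them, time stands still between calls to the robot, and variables do not carry over. Pictures are saved under pics/ and viewed, at most 10 in all, crops included, and the job is handed in when it is done.

Besides the shell and the picture viewer there is one more tool, called as a command line: name --argument value ..., lists and objects as JSON in quotes. move_arm: Moves the arm, as the interface text tells. Its arguments: {"type":"object","properties":{"series":{"type":"array"},"squeeze":{"type":"number"}},"required":["series"]}

```bash
mkdir -p pics
python3 - <<'E'
from plant import readout, imaging, ticket, env
import cv2,numpy as np
s=readout.sense();print({k:np.round(v,3).tolist() for k,v in s.items()},env.nose_length)
for n in("scene","top","wrist"):
    c=imaging.calibration(n);print(n,c)
    im=imaging.get_image(n);cv2.imwrite(f"pics/{n}0.png",im[...,::-1])
E
```

```text
{'clock': 0.0, 'joint_pos': [63.523, 21.841, 74.385, -0.0, 83.858, -12.336], 'qd': [-0.041, 0.088, -0.028, 0.017, -0.071, 0.02], 'joint_torque': [-0.0, -44.847, -23.127, -0.0, 0.005, 0.0], 'tcp_pos': [0.134, 0.533, 0.242], 'orientation': [[-0.97, 0.244, -0.001], [0.244, 0.97, -0.001], [0.0, -0.001, -1.0]], 'wrist_force': [0.005, 0.098, 0.044], 'torque': [0.014, -0.059, -0.015], 'gripper_force': 0.0, 'opening': 0.085} 0.011
scene {'vertical_fov': 46.69342116594223, 'cx': 317.2563426916861, 'cy': 245.41832709980747, 'xyz': array([-0.30408918, -0.51105166,  0.66307149]), 'rotation': array([[ 0.43549124,  0.43642734, -0.78732367],
       [-0.90014294,  0.20190064, -0.38597774],
       [-0.00949009,  0.87679377,  0.48077295]])}
top {'vertical_fov': 57.49482083429009, 'cx': 322.76359250188, 'cy': 238.22012174257816, 'xyz': array([ 0.38752257, -0.05336343,  1.04076555]), 'rotation': array([[-0.02071961,  0.98063577, -0.19474133],
       [-0.99969357, -0.01768207,  0.01732348],
       [ 0.01354459,  0.19504059,  0.98070164]])}
wrist {'vertical_fov': 68.17433044070359, 'cx': 318.0984488678076, 'cy': 245.46242501180257, 'xyz': array([0.05970751, 0.55412155, 0.37343322]), 'rotation': array([[ 2.44916090e-01, -9.24387467e-01, -2.92444729e-01],
       [ 9.69543821e-01,  2.33215716e-01,  7.48011302e-02],
       [-9.42520412e-04, -3.01857980e-01,  9.53352438e-01]])}
```

View pics/top0.png

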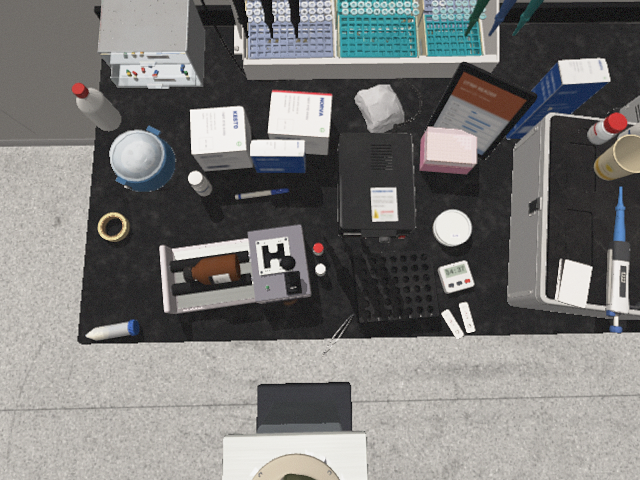

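View pics/scene0.png

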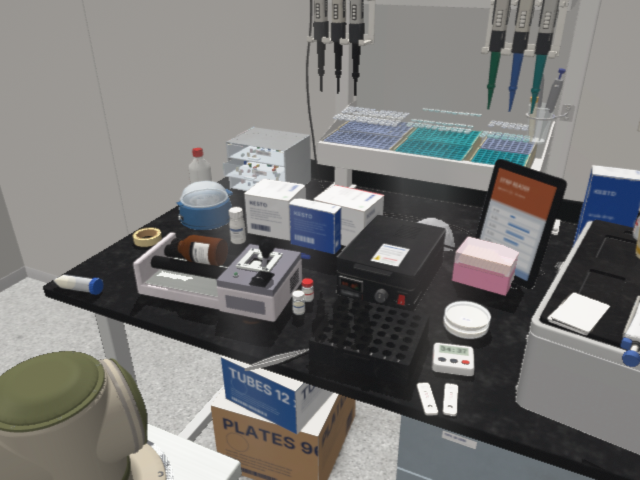

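The top view shows the mixer at about (278,265), the knob at about (288,262) and the rocker at about (293,283). The scene view shows the knob at about (263,280). I'll zoom in on both.

Run:
```python
import cv2,numpy as np
a=cv2.imread("pics/top0.png")[215:315,230:330];b=cv2.imread("pics/scene0.png")[235:325,210:310]
f=lambda i:cv2.resize(i,(600,int(600*i.shape[0]/i.shape[1])),interpolation=cv2.INTER_CUBIC)
cv2.imwrite("pics/ca.png",f(a));cv2.imwrite("pics/cb.png",f(b))
```

```text
(no output)
```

View pics/ca.png

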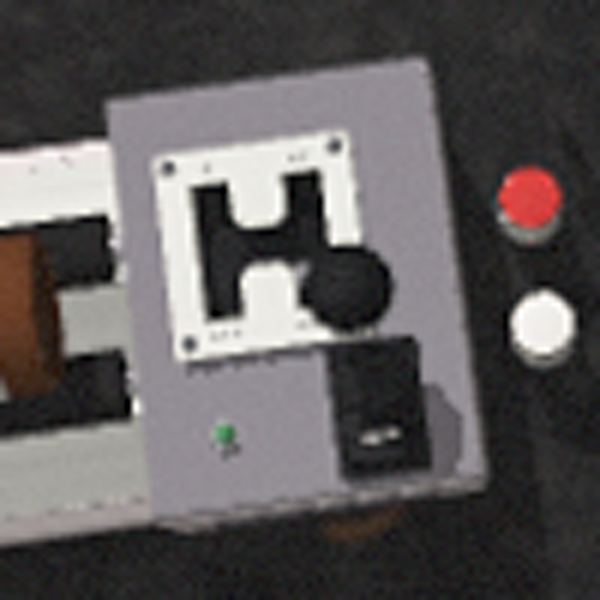

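View pics/cb.png

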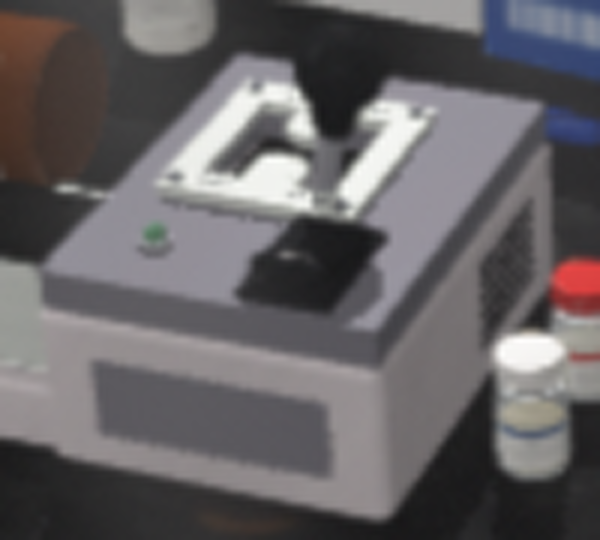

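The top crop shows the plate screws at (168,168), (335,146) and (189,345), and the knob at (347,287), near-side in the right rail. The rocker is at x 330-430, y 337-478. In the scene crop the screws are at (258,86), (421,112), (175,178) and (341,203).

```bash
cat > h.py <<'E'
import numpy as np
from plant import readout, imaging, ticket, env
C={n:imaging.calibration(n) for n in("scene","top")}
def ray(c,u,v):
    c=C[c] if isinstance(c,str) else c
    f=240/np.tan(np.radians(c["vertical_fov"]/2))
    d=c["rotation"]@np.array([(u-c["cx"])/f,-(v-c["cy"])/f,-1]);return c["xyz"],d/np.linalg.norm(d)
def plane(c,u,v,z):
    o,d=ray(c,u,v);return o+d*(z-o[2])/d[2]
def tri(*rs):
    A=sum(np.eye(3)-np.outer(d,d) for o,d in rs);b=sum((np.eye(3)-np.outer(d,d))@o for o,d in rs)
    p=np.linalg.solve(A,b);return p,[1e3*np.linalg.norm((np.eye(3)-np.outer(d,d))@(p-o)) for o,d in rs]
E
python3 - <<'E'
from h import *
from scipy.optimize import brentq
np.set_printoptions(precision=4,suppress=True)
t=lambda x,y:((x+.5)/6-.5+230,(y+.5)/6-.5+215)
s=lambda x,y:((x+.5)/6-.5+210,(y+.5)/6-.5+235)
T={'fl':(168,168),'fr':(335,146),'nl':(189,345)};S={'fl':(258,86),'fr':(421,112),'nl':(175,178)}
P={}
for k in T:
    P[k],e=tri(ray("top",*t(*T[k])),ray("scene",*s(*S[k])));print(k,P[k],e, plane("top",*t(*T[k]),.086),plane("scene",*s(*S[k]),.086))
Q={k:plane("top",*t(*T[k]),.086) for k in T}
for D in(P,Q):
    print("mid",(D['fr']+D['nl'])/2,"yaw",np.degrees(np.arctan2(*( (D['fl']-D['nl'])[[1,0]]))),np.degrees(np.arctan2(-(D['fl']-D['fr'])[0],(D['fl']-D['fr'])[1])))
yaw=np.arctan2(*((Q['fl']-Q['nl'])[[1,0]]))*.5+.5*np.arctan2(-(Q['fl']-Q['fr'])[0],(Q['fl']-Q['fr'])[1])
print('yaw',np.degrees(yaw))
R=np.array([[np.cos(yaw),-np.sin(yaw),0],[np.sin(yaw),np.cos(yaw),0],[0,0,1]])
g=(Q['fr']+Q['nl'])/2; g[2]=.086
piv=g-[0,0,.062]
for z in(.125,.13,.135,.14,.144):
    k=plane("top",*t(347,287),z);d=R.T@(k-piv);print(z,k,d,np.linalg.norm(d),"cross",np.arctan2(d[1],d[2]),"along",np.arctan2(d[0],d[2]))
for n,m in(("rockhinge",(-65,-34,2.5)),("press",(-75,-34,6)),("boxTL",(65,54,-5)),("boxBR",(-95,-70,-5))):
    p=g+R@np.array(m)/1e3
    print(n,p)
    for c in("top","scene"):
        q=C[c];x=q["rotation"].T@(p-q["xyz"]);f=240/np.tan(np.radians(q["vertical_fov"]/2));u,v=q["cx"]-f*x[0]/x[2],q["cy"]+f*x[1]/x[2]
        o=(230,215) if c=="top" else(210,235);print(c,6*(u-o[0]),6*(v-o[1]))
E
```

```text
fl [0.5708 0.0737 0.0843] [np.float64(1.1255084972125995), np.float64(1.1255084972125684)] [0.5699 0.0744 0.086 ] [0.5688 0.071  0.086 ]
fr [0.5781 0.0116 0.0845] [np.float64(1.533274317193709), np.float64(1.5332743171937524)] [0.577  0.0128 0.086 ] [0.5768 0.009  0.086 ]
nl [0.5048 0.0659 0.0836] [np.float64(0.8301001233575949), np.float64(0.8301001233577361)] [0.504  0.0662 0.086 ] [0.5019 0.0627 0.086 ]
mid [0.5415 0.0387 0.0841] yaw 6.789900468801414 6.739733072563603
mid [0.5405 0.0395 0.086 ] yaw 7.086872805504235 6.635688880541133
yaw 6.861280843022684
0.125 [0.5187 0.0061 0.125 ] [-0.0257 -0.0306  0.101 ] 0.1086091842171204 cross -0.29408232717267396 along -0.24894338396799126
0.13 [0.518  0.0057 0.13  ] [-0.0264 -0.0308  0.106 ] 0.11351015788507701 cross -0.28300475056762253 along -0.2443192395610942
0.135 [0.5173 0.0054 0.135 ] [-0.0272 -0.0311  0.111 ] 0.11842463232151125 cross -0.27286268323120344 along -0.24010239523738983
0.14 [0.5166 0.0051 0.14  ] [-0.0279 -0.0313  0.116 ] 0.1233509938690339 cross -0.26354426600962355 along -0.23624143983731855
0.144 [0.516  0.0048 0.144 ] [-0.0285 -0.0315  0.12  ] 0.12729971454527098 cross -0.2566182465698769 along -0.2333796981713036
rockhinge [ 0.4801 -0.002   0.0885]
top 373.9884877266294 403.9956250647432
scene 303.02684075723425 242.39792667504128
press [ 0.4701 -0.0032  0.092 ]
top 376.97421961806526 430.56413883929883
scene 289.75117935591015 248.70655102691967
boxTL [0.5986 0.1009 0.081 ]
top 96.83910522526241 93.52829727431589
scene 229.66968278877505 43.03375507377274
boxBR [ 0.4546 -0.0413  0.081 ]
top 483.9171846582449 474.01333175362174
scene 369.66706579080846 328.5829584568676
```

Two views agree: the plate top is at z about 0.085, the gate middle at (0.5405, 0.039) and the mixer yaw is +6.8°. The knob is at about (0.5175, 0.0055, 0.134), tilted near by 0.24 rad. I'll push it with the shut fingers, and start by moving over.

move_arm --series '[[[1,15,-25,0,0,0,7],[1,17,-27,0,0,0,7],[1,17,-27,0,0,0,7],[1,17,-27,0,0,0,0],[1,17,-27,0,0,0,0],[1,17,-27,0,0,0,0],[1,17,-27,0,0,0,0],[1,17,-27,0,0,0,0],[1,17,-27,0,0,0,0],[1,17,-27,0,0,0,0]]]' --squeeze 20

```text
clock: 1.15
tcp_pos: [0.3027, 0.2641, 0.2423]
orientation: [[-0.993, -0.12, -0.0], [-0.12, 0.993, -0.0], [0.0, -0.0, -1.0]]
wrist_force: [0.7, -0.2, -0.2]
opening: 0.0003
gripper_force: 0.0
```

move_arm --series '[[[1,17,-27,0,0,0,0],[1,17,-27,0,0,0,0],[1,17,-27,0,0,0,0],[1,17,-27,0,0,0,0],[1,17,-27,0,0,0,0],[1,17,-27,0,0,0,0],[1,17,-27,0,0,0,0],[1,17,-27,0,0,0,0],[1,17,-27,0,0,0,0],[1,0,0,0,0,0,0]]]'

```text
clock: 2.15
tcp_pos: [0.4568, 0.0198, 0.2419]
orientation: [[-0.993, -0.116, -0.0], [-0.116, 0.993, -0.001], [0.0, -0.001, -1.0]]
wrist_force: [-0.1, 0.7, 0.6]
opening: -0.0001
gripper_force: 0.0
```

Run:
```python
from h import *
import cv2
c=imaging.calibration("wrist");im=imaging.get_image("wrist");cv2.imwrite("pics/w1.png",im[...,::-1])
q=c
for n,p in(("knob",(.5175,.0055,.134)),("gate",(.5405,.039,.085)),("hinge",(.480,-.002,.0885)),("press",(.470,-.0035,.092)),("tip",readout.sense()["tcp_pos"]-np.array([0,0,.011]))):
    x=q["rotation"].T@(np.array(p)-q["xyz"]);f=240/np.tan(np.radians(q["vertical_fov"]/2));print(n,q["cx"]-f*x[0]/x[2],q["cy"]+f*x[1]/x[2])
```

```text
knob 287.67245035862487 320.1110712330769
gate 326.333923431577 319.16341940784014
hinge 287.2178855730276 253.21811508697414
press 286.14519973912957 243.06369319520587
tip 317.5022811323347 310.5798281696087
```

View pics/w1.png

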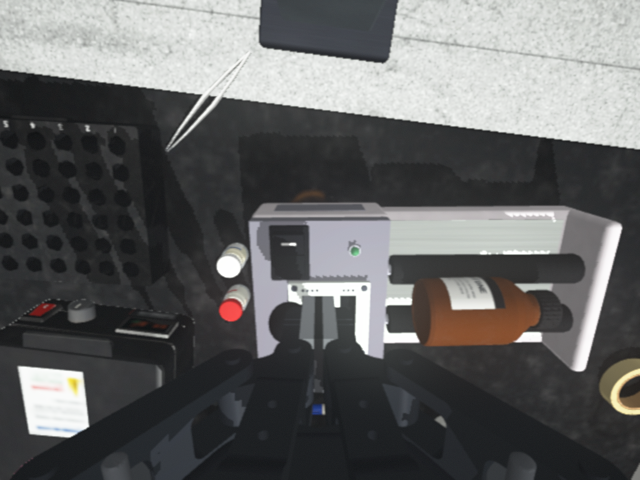

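The wrist view shows the knob at about (287,322) and the rocker centre at about (290,252), which matches the predictions. Next I descend on the near side of the knob.

move_arm --series '[[[1,14,-20,0,0,0,0],[1,0,0,-38,0,0,0],[1,0,0,-38,0,0,0],[1,0,0,-38,0,0,0],[1,0,0,0,0,0,0]]]'

```text
clock: 2.7
tcp_pos: [0.4666, 0.0038, 0.1251]
orientation: [[-0.993, -0.12, -0.009], [-0.12, 0.993, 0.002], [0.008, 0.003, -1.0]]
wrist_force: [-0.4, -0.5, 0.7]
opening: 0.0002
gripper_force: 0.0
```

move_arm --series '[[[1,4,0.5,0,0,0,0],[1,4,0.5,0,0,0,0],[1,4,0.5,0,0,0,0],[1,4,0.5,0,0,0,0],[1,3,0.4,0,0,0,0],[1,0,0,0,0,0,0]]]'

```text
clock: 3.3
tcp_pos: [0.4888, 0.0047, 0.1286]
orientation: [[-0.993, -0.12, 0.001], [-0.12, 0.993, -0.0], [-0.001, -0.0, -1.0]]
wrist_force: [1.5, 0.3, -0.0]
opening: 0.0
gripper_force: 0.0
```

move_arm --series '[[[1,4,0.3,0,0,0,0],[1,4,0.3,0,0,0,0],[1,4,0.3,0,0,0,0],[1,4,0.3,0,0,0,0],[1,4,0.3,0,0,0,0],[1,4,0.3,0,0,0,0],[1,3,0,0,0,0,0],[1,0,0,0,0,0,0]]]'

```text
clock: 4.1
tcp_pos: [0.5158, 0.0066, 0.1282]
orientation: [[-0.993, -0.12, 0.0], [-0.12, 0.993, 0.0], [-0.0, 0.0, -1.0]]
wrist_force: [-2.2, -0.9, 1.9]
opening: -0.0001
gripper_force: 1.1
```

Run:
```python
from h import *
import cv2
a=imaging.get_image("top")[215:315,230:330,::-1];b=imaging.get_image("scene")[215:325,200:310,::-1]
f=lambda i:cv2.resize(i,(400,400),interpolation=cv2.INTER_CUBIC)
cv2.imwrite("pics/d1.png",np.hstack([f(a),f(b)]))
```

```text
(no output)
```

View pics/d1.png

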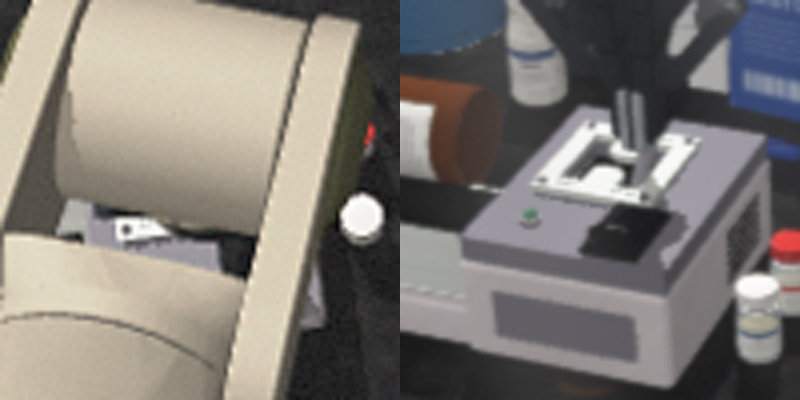

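The lever looks close to mid-gate; it lies behind the finger, with about 2 N of contact. I'll back off and go round to the right side of the knob.

move_arm --series '[[[1,-12,-1.5,0,0,0,0],[1,2.5,-21,0,0,0,0],[1,2.5,-22,0,0,0,0],[1,20,2.4,0,0,0,0],[1,20,2.4,0,0,0,0],[1,0,0,0,0,0,0]]]'

```text
clock: 4.8
tcp_pos: [0.5503, -0.0333, 0.1281]
orientation: [[-0.993, -0.12, 0.002], [-0.12, 0.993, -0.0], [-0.002, -0.0, -1.0]]
wrist_force: [0.3, -0.9, -0.3]
opening: 0.0001
gripper_force: 0.0
```

Run:
```python
from h import *
import cv2
c=imaging.calibration("wrist");im=imaging.get_image("wrist");b=imaging.get_image("scene")[235:315,220:300]
f=lambda i:cv2.resize(i,(400,400),interpolation=cv2.INTER_CUBIC)
cv2.imwrite("pics/w2.png",np.hstack([cv2.resize(im[240:440,240:440],(400,400)),f(b)])[...,::-1])
q=c
s=readout.sense();print(s["tcp_pos"],s["wrist_force"])
for n,p in(("knob0",(.5405+.00395,.006,.139)),("knob+5",(.5494,.0066,.139)),("knob-5",(.5395,.0054,.139)),("gate",(.5405,.039,.085)),("tip",s["tcp_pos"]-np.array([0,0,.011]))):
    x=q["rotation"].T@(np.array(p)-q["xyz"]);F=240/np.tan(np.radians(q["vertical_fov"]/2));print(n,q["cx"]-F*x[0]/x[2],q["cy"]+F*x[1]/x[2])
```

```text
[ 0.54817695 -0.03304186  0.12796534] [-0.65818586  0.08395311 -0.06391897]
knob0 415.3865862880998 336.98842183973795
knob+5 414.3465849226436 348.06733733849586
knob-5 416.4497221308405 325.66305962710453
gate 451.1841181118166 281.3582790321874
tip 315.06349481219064 308.0578003444941
```

View pics/w2.png

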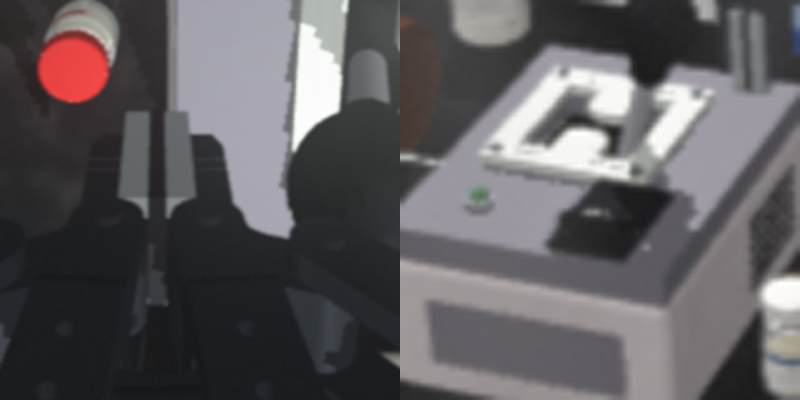

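The knob's top edge is at about row 289 and its left edge at about column 383, so it seems about 5 mm short of centre. I'll fit it numerically.

Run:
```python
from h import *
import cv2
from scipy.optimize import least_squares
c=imaging.calibration("wrist");im=cv2.imread("pics/w2.png")[:,:400]
g=cv2.cvtColor(im,cv2.COLOR_BGR2GRAY).astype(float)
pts=[]
for y in range(120,200,6):   # left boundary, bright cover -> dark knob
    r=g[y,240:330];x=240+np.argmax(r<90);pts.append(((x+.5)/2+239.5,(y+.5)/2+239.5))
F=240/np.tan(np.radians(c["vertical_fov"]/2))
rs=[ray(c,*p) for p in pts]; print(np.round(pts,0).tolist())
g0=np.array([.5405,.039])
def P(mx,my): 
    x,y=.993*mx-.119*my,.119*mx+.993*my
    return np.array([g0[0]+x,g0[1]+y,.024+np.sqrt(max(.12**2-mx**2-my**2,0))])
def res(v): 
    p=P(*v);return [np.linalg.norm(np.cross(d,p-o))-.016 for o,d in rs]
s=least_squares(res,[-.004,-.033]);print(s.x*1e3,P(*s.x),np.array(s.fun)*1e3)
```

```text
[[402.0, 300.0], [398.0, 303.0], [395.0, 306.0], [392.0, 309.0], [390.0, 312.0], [389.0, 315.0], [385.0, 318.0], [384.0, 321.0], [383.0, 324.0], [383.0, 327.0], [382.0, 330.0], [383.0, 333.0], [383.0, 336.0], [384.0, 339.0]]
[ -3.2102221  -29.49525887] [0.54082219 0.00932919 0.14027435] [ 0.03923145  0.04872385 -0.06544187 -0.1496492  -0.24054207 -0.36870521
  0.31330784  0.2516379   0.28415553  0.22030675  0.2418368  -0.03795844
 -0.23714662 -0.35367932]
```

The fit puts the knob within about 3 mm of the channel centre, inside the bevel lead-in. Pushing left gently.

move_arm --series '[[[1,-0.5,4,0,0,0,0],[1,-0.5,4,0,0,0,0],[1,-0.4,3,0,0,0,0],[1,-0.4,3,0,0,0,0],[1,-0.2,2,0,0,0,0]]]'

```text
clock: 5.4
tcp_pos: [0.5466, -0.0174, 0.1289]
orientation: [[-0.993, -0.119, 0.001], [-0.119, 0.993, -0.001], [-0.001, -0.001, -1.0]]
wrist_force: [-0.5, -4.3, 4.3]
opening: -0.0001
gripper_force: 2.1
```

move_arm --series '[[[1,-0.2,2,0,0,0,0],[1,-0.2,2,0,0,0,0]]]'

```text
clock: 5.6
tcp_pos: [0.5462, -0.0132, 0.1285]
orientation: [[-0.993, -0.119, 0.001], [-0.119, 0.993, -0.0], [-0.001, -0.0, -1.0]]
wrist_force: [0.7, -3.6, 2.9]
opening: -0.0003
gripper_force: 2.0
```

move_arm --series '[[[1,-0.2,2,0,0,0,0],[1,-0.2,2,0,0,0,0]]]'

```text
clock: 5.8
tcp_pos: [0.5456, -0.009, 0.1283]
orientation: [[-0.993, -0.119, 0.0], [-0.119, 0.993, -0.0], [-0.0, -0.0, -1.0]]
wrist_force: [0.9, -4.1, 3.7]
opening: 0.0004
gripper_force: 1.9
```

move_arm --series '[[[1,-0.5,4,0,0,0,0],[1,-0.5,4,0,0,0,0],[1,-0.5,4,0,0,0,0],[1,-0.5,4,0,0,0,0],[1,-0.5,4,0,0,0,0],[1,-0.5,4,0,0,0,0],[1,-0.5,4,0,0,0,0]]]'

```text
clock: 6.5
tcp_pos: [0.5419, 0.0192, 0.1282]
orientation: [[-0.993, -0.12, -0.0], [-0.12, 0.993, 0.0], [0.0, 0.0, -1.0]]
wrist_force: [-0.0, -2.8, 1.9]
opening: -0.0001
gripper_force: 1.4
```

move_arm --series '[[[1,-0.5,4,0,0,0,0],[1,-0.4,3,0,0,0,0],[1,-0.4,3,0,0,0,0],[1,-0.2,2,0,0,0,0]]]'

```text
clock: 6.9
tcp_pos: [0.5404, 0.0311, 0.1282]
orientation: [[-0.993, -0.12, -0.0], [-0.12, 0.993, 0.0], [0.0, 0.0, -1.0]]
wrist_force: [0.0, -2.3, 0.9]
opening: 0.0001
gripper_force: 1.2
```

move_arm --series '[[[1,-0.2,1.5,0,0,0,0],[1,-0.2,1.5,0,0,0,0]]]'

```text
clock: 7.1
tcp_pos: [0.54, 0.0339, 0.1281]
orientation: [[-0.993, -0.119, -0.0], [-0.119, 0.993, 0.0], [0.0, 0.0, -1.0]]
wrist_force: [0.4, -1.1, -0.6]
opening: 0.0001
gripper_force: 1.2
```

move_arm --series '[[[1,-0.2,1.5,0,0,0,0],[1,-0.1,1,0,0,0,0]]]'

```text
clock: 7.3
tcp_pos: [0.5397, 0.0364, 0.1281]
orientation: [[-0.993, -0.119, -0.001], [-0.119, 0.993, 0.0], [0.001, 0.0, -1.0]]
wrist_force: [-0.4, -2.3, -1.7]
opening: -0.0002
gripper_force: 1.3
```

move_arm --series '[[[1,-0.1,1,0,0,0,0],[1,-0.1,1,0,0,0,0]]]'

```text
clock: 7.5
tcp_pos: [0.5395, 0.0384, 0.1281]
orientation: [[-0.993, -0.119, -0.001], [-0.119, 0.993, 0.0], [0.001, 0.0, -1.0]]
wrist_force: [1.0, -2.1, -1.8]
opening: -0.0
gripper_force: 1.3
```

move_arm --series '[[[1,-0.1,1,0,0,0,0],[1,0,0,0,0,0,0]]]'

```text
clock: 7.7
tcp_pos: [0.5394, 0.0394, 0.1282]
orientation: [[-0.993, -0.119, -0.0], [-0.119, 0.993, 0.0], [0.0, 0.0, -1.0]]
wrist_force: [-0.6, -2.1, -1.7]
opening: 0.0001
gripper_force: 1.0
```

move_arm --series '[[[1,-0.1,1,0,0,0,0],[1,-0.1,1,0,0,0,0]]]'

```text
clock: 7.9
tcp_pos: [0.5393, 0.0413, 0.1283]
orientation: [[-0.993, -0.119, -0.0], [-0.119, 0.993, -0.0], [0.0, -0.0, -1.0]]
wrist_force: [0.1, -2.6, -2.4]
opening: 0.0
gripper_force: 1.3
```

move_arm --series '[[[1,-0.1,1,0,0,0,0]]]'

```text
clock: 8.0
tcp_pos: [0.5392, 0.0424, 0.1283]
orientation: [[-0.993, -0.119, -0.0], [-0.119, 0.993, -0.0], [0.0, -0.0, -1.0]]
wrist_force: [-0.3, -2.3, -2.5]
opening: -0.0004
gripper_force: 1.4
```

move_arm --series '[[[1,-0.1,1,0,0,0,0]]]'

```text
clock: 8.1
tcp_pos: [0.5391, 0.0434, 0.1283]
orientation: [[-0.993, -0.119, -0.0], [-0.119, 0.993, -0.0], [0.0, -0.0, -1.0]]
wrist_force: [-0.0, -2.6, -1.2]
opening: -0.0005
gripper_force: 1.4
```

move_arm --series '[[[1,-0.1,1,0,0,0,0]]]'

```text
clock: 8.2
tcp_pos: [0.539, 0.0444, 0.1283]
orientation: [[-0.993, -0.119, -0.0], [-0.119, 0.993, -0.0], [0.0, 0.0, -1.0]]
wrist_force: [-0.3, -3.5, -2.6]
opening: 0.0001
gripper_force: 1.4
```

move_arm --series '[[[1,-0.1,1,0,0,0,0]]]'

```text
clock: 8.3
tcp_pos: [0.5389, 0.0454, 0.1283]
orientation: [[-0.993, -0.12, -0.0], [-0.12, 0.993, -0.0], [0.0, -0.0, -1.0]]
wrist_force: [0.8, -2.3, -2.8]
opening: -0.0002
gripper_force: 1.4
```

Run:
```python
from h import *
import cv2
c=imaging.calibration("wrist");im=imaging.get_image("wrist");b=imaging.get_image("scene")[230:310,210:290]
cv2.imwrite("pics/w3.png",np.hstack([cv2.resize(im[240:440,240:440],(400,400)),cv2.resize(b,(400,400),interpolation=cv2.INTER_CUBIC)])[...,::-1])
s=readout.sense();print(s["tcp_pos"],s["wrist_force"])
```

```text
[0.53890945 0.04546527 0.12830493] [-0.19648945 -2.24147509 -2.54544838]
```

View pics/w3.png

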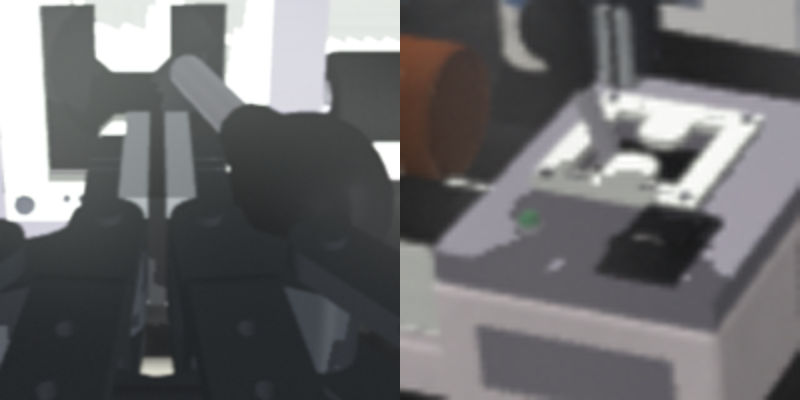

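The lever stands in the left rail, at the cross channel. I'll nudge it until the wall is felt.

move_arm --series '[[[1,-0.1,1,0,0,0,0]]]'

```text
clock: 8.5
tcp_pos: [0.5389, 0.0462, 0.1283]
orientation: [[-0.993, -0.119, -0.0], [-0.119, 0.993, -0.0], [0.0, -0.0, -1.0]]
wrist_force: [0.0, -4.8, -3.6]
opening: 0.0002
gripper_force: 2.3
```

move_arm --series '[[[1,-0.1,1,0,0,0,0]]]'

```text
clock: 8.6
tcp_pos: [0.5388, 0.0469, 0.1282]
orientation: [[-0.993, -0.119, -0.0], [-0.119, 0.993, -0.001], [0.0, -0.001, -1.0]]
wrist_force: [0.5, -7.7, -4.3]
opening: -0.0004
gripper_force: 3.8
```

move_arm --series '[[[1,-0.1,0.7,0,0,0,0]]]'

```text
clock: 8.7
tcp_pos: [0.5388, 0.0472, 0.1282]
orientation: [[-0.993, -0.119, -0.0], [-0.119, 0.993, -0.002], [0.0, -0.002, -1.0]]
wrist_force: [0.6, -9.5, -3.9]
opening: 0.0004
gripper_force: 4.7
```

The wall is reached. Now I back off and go round to the near side of the knob.

move_arm --series '[[[1,1.4,-12,0,0,0,0],[1,-23,-2.7,0,0,0,0],[1,-23,-2.7,0,0,0,0],[1,-2.5,20,0,0,0,0],[1,-2.5,20,0,0,0,0],[1,0,0,0,0,0,0]]]'

```text
clock: 9.3
tcp_pos: [0.4888, 0.072, 0.1287]
orientation: [[-0.993, -0.121, 0.001], [-0.121, 0.993, 0.001], [-0.001, 0.001, -1.0]]
wrist_force: [0.3, -0.4, -0.3]
opening: 0.0
gripper_force: 0.0
```

move_arm --series '[[[1,5,0.6,0,0,0,0],[1,5,0.6,0,0,0,0],[1,4,0.5,0,0,0,0],[1,4,0.5,0,0,0,0]]]'

```text
clock: 9.7
tcp_pos: [0.5075, 0.0724, 0.1282]
orientation: [[-0.993, -0.119, -0.0], [-0.119, 0.993, -0.0], [0.0, 0.0, -1.0]]
wrist_force: [-4.1, -0.9, 3.5]
opening: 0.0002
gripper_force: 2.3
```

move_arm --series '[[[1,4,0.5,0,0,0,0],[1,4,0.5,0,0,0,0]]]'

```text
clock: 9.9
tcp_pos: [0.5144, 0.0736, 0.1283]
orientation: [[-0.993, -0.119, -0.003], [-0.119, 0.993, -0.0], [0.003, 0.0, -1.0]]
wrist_force: [-6.0, -0.4, 4.8]
opening: 0.0
gripper_force: 3.1
```

move_arm --series '[[[1,4,0.5,0,0,0,0],[1,4,0.5,0,0,0,0]]]'

```text
clock: 10.1
tcp_pos: [0.5224, 0.0748, 0.1283]
orientation: [[-0.993, -0.119, -0.003], [-0.119, 0.993, 0.0], [0.002, 0.0, -1.0]]
wrist_force: [-6.7, -1.1, 4.1]
opening: -0.0003
gripper_force: 2.9
```

move_arm --series '[[[1,4,0.5,0,0,0,0],[1,4,0.5,0,0,0,0],[1,4,0.5,0,0,0,0]]]'

```text
clock: 10.4
tcp_pos: [0.5343, 0.0762, 0.1281]
orientation: [[-0.993, -0.119, -0.003], [-0.119, 0.993, -0.0], [0.003, 0.0, -1.0]]
wrist_force: [-5.8, -0.9, 2.7]
opening: -0.0001
gripper_force: 2.9
```

move_arm --series '[[[1,3,0.4,0,0,0,0],[1,3,0.4,0,0,0,0]]]'

```text
clock: 10.6
tcp_pos: [0.5401, 0.0768, 0.1278]
orientation: [[-0.993, -0.119, -0.004], [-0.119, 0.993, -0.0], [0.004, -0.0, -1.0]]
wrist_force: [-6.5, -3.0, -1.0]
opening: 0.0002
gripper_force: 3.0
```

move_arm --series '[[[1,1.5,0.2,0,0,0,0],[1,1.5,0.2,0,0,0,0]]]'

```text
clock: 10.8
tcp_pos: [0.5429, 0.0771, 0.1275]
orientation: [[-0.993, -0.119, -0.004], [-0.119, 0.993, -0.001], [0.005, -0.0, -1.0]]
wrist_force: [-5.0, -3.0, -2.1]
opening: -0.0002
gripper_force: 2.9
```

move_arm --series '[[[1,1.5,0.2,0,0,0,0],[1,1.5,0.2,0,0,0,0]]]'

```text
clock: 11.0
tcp_pos: [0.5456, 0.0773, 0.1272]
orientation: [[-0.993, -0.119, -0.005], [-0.119, 0.993, -0.001], [0.005, -0.0, -1.0]]
wrist_force: [-6.0, -4.2, -4.0]
opening: 0.0001
gripper_force: 3.1
```

move_arm --series '[[[1,1,0.1,0,0,0,0],[1,1,0.1,0,0,0,0]]]'

```text
clock: 11.2
tcp_pos: [0.5473, 0.0775, 0.1269]
orientation: [[-0.993, -0.119, -0.006], [-0.119, 0.993, -0.001], [0.006, -0.0, -1.0]]
wrist_force: [-6.7, -4.7, -3.3]
opening: 0.0
gripper_force: 3.9
```

move_arm --series '[[[1,1,0.1,0,0,0,0],[1,1,0.1,0,0,0,0]]]'

```text
clock: 11.4
tcp_pos: [0.5483, 0.0775, 0.1267]
orientation: [[-0.993, -0.119, -0.009], [-0.119, 0.993, -0.001], [0.009, -0.0, -1.0]]
wrist_force: [-12.5, -5.4, -1.7]
opening: -0.0004
gripper_force: 6.5
```

move_arm --series '[[[1,1,0.1,0,0,0,0]]]'

```text
clock: 11.5
tcp_pos: [0.5487, 0.0776, 0.1266]
orientation: [[-0.993, -0.119, -0.011], [-0.119, 0.993, -0.001], [0.011, -0.0, -1.0]]
wrist_force: [-15.8, -6.4, 0.3]
opening: 0.0001
gripper_force: 8.1
```

The lever hit the end stop at the expected spot. I'll hold briefly, then retreat and check.

move_arm --series '[[[1,0,0,0,0,0,0],[1,0,0,0,0,0,0],[1,-8,-1,0,0,0,0],[1,-20,-2.4,0,0,0,0],[1,-20,-2.4,0,0,0,0],[1,-15,-20,10,0,0,0],[1,-10,-25,0,0,0,0],[1,-8,-28,0,0,0,0],[1,0,0,0,0,0,0]]]'

```text
clock: 12.4
tcp_pos: [0.4708, -0.0027, 0.1386]
orientation: [[-0.993, -0.117, 0.001], [-0.117, 0.993, -0.001], [-0.001, -0.001, -1.0]]
wrist_force: [0.2, 0.5, -0.0]
opening: 0.0003
gripper_force: 0.0
```

Run:
```python
from h import *
import cv2
c=imaging.calibration("wrist");im=imaging.get_image("wrist");b=imaging.get_image("scene")[215:315,200:300]
cv2.imwrite("pics/w4.png",np.hstack([cv2.resize(im[120:420,170:470],(400,400)),cv2.resize(b,(400,400),interpolation=cv2.INTER_CUBIC)])[...,::-1])
q=c
s=readout.sense();print(s["tcp_pos"],s["wrist_force"])
for n,p in(("homeknob",(.5405+.0347,.039+.038,.132)),("hinge",(.480,-.002,.0885)),("tip",s["tcp_pos"]-np.array([0,0,.011]))):
    x=q["rotation"].T@(np.array(p)-q["xyz"]);F=240/np.tan(np.radians(q["vertical_fov"]/2));print(n,(q["cx"]-F*x[0]/x[2]-170)*4/3,(q["cy"]+F*x[1]/x[2]-120)*4/3)
```

```text
[ 0.47133246 -0.00072556  0.13853652] [ 0.04606351  0.63045813 -0.17564129]
homeknob 360.1924287346316 514.5139406308169
hinge 191.98259502576602 231.13943725569334
tip 197.32411795986368 258.2453375548457
```

View pics/w4.png

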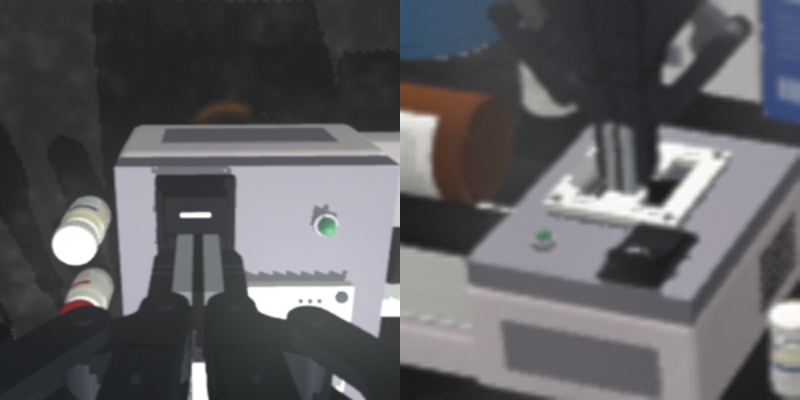

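The lever leans into the far left slot. Its estimated along-tilt from the stop contact is about 0.33, so it is home. The tool is centred on the rocker (column about 196), so I'll press the near half.

move_arm --series '[[[1,-4,0,0,0,0,0],[1,0,0,-14,0,0,0],[1,0,0,-12,0,0,0],[1,0,0,0,0,0,0]]]'

```text
clock: 12.9
tcp_pos: [0.4664, 0.0005, 0.1112]
orientation: [[-0.993, -0.121, -0.003], [-0.121, 0.993, 0.001], [0.002, 0.001, -1.0]]
wrist_force: [-0.5, 0.4, -1.1]
opening: -0.0002
gripper_force: 0.0
```

move_arm --series '[[[1,0,0,-2,0,0,0],[1,0,0,-2,0,0,0],[1,0,0,-2,0,0,0]]]'

```text
clock: 13.2
tcp_pos: [0.4673, -0.0003, 0.1066]
orientation: [[-0.993, -0.12, 0.001], [-0.12, 0.993, -0.0], [-0.001, -0.0, -1.0]]
wrist_force: [-0.2, -0.2, 2.1]
opening: 0.0001
gripper_force: 1.7
```

move_arm --series '[[[1,0,0,-1.5,0,0,0],[1,0,0,-1.5,0,0,0]]]'

```text
clock: 13.4
tcp_pos: [0.4667, -0.0004, 0.1034]
orientation: [[-0.993, -0.12, -0.001], [-0.12, 0.993, -0.0], [0.001, 0.0, -1.0]]
wrist_force: [-3.5, -0.2, 3.4]
opening: 0.0
gripper_force: 1.6
```

move_arm --series '[[[1,0,0,-1,0,0,0],[1,0,0,-1,0,0,0]]]'

```text
clock: 13.6
tcp_pos: [0.4669, -0.0004, 0.1013]
orientation: [[-0.993, -0.119, -0.0], [-0.119, 0.993, 0.0], [0.0, 0.0, -1.0]]
wrist_force: [-1.6, -0.1, 2.7]
opening: -0.0001
gripper_force: 1.3
```

move_arm --series '[[[1,0,0,-1,0,0,0],[1,0,0,-1,0,0,0]]]'

```text
clock: 13.8
tcp_pos: [0.4671, -0.0004, 0.0994]
orientation: [[-0.993, -0.119, 0.0], [-0.119, 0.993, -0.0], [-0.0, -0.0, -1.0]]
wrist_force: [-5.5, 0.5, 16.9]
opening: 0.0003
gripper_force: 8.3
```

move_arm --series '[[[1,0,0,-0.7,0,0,0]]]'

```text
clock: 13.9
tcp_pos: [0.4671, -0.0004, 0.0994]
orientation: [[-0.993, -0.12, 0.0], [-0.12, 0.993, -0.0], [-0.0, -0.0, -1.0]]
wrist_force: [-7.0, 0.9, 20.1]
opening: -0.0002
gripper_force: 10.0
```

move_arm --series '[[[1,0,0,-0.5,0,0,0]]]'

```text
clock: 14.0
tcp_pos: [0.4671, -0.0004, 0.0993]
orientation: [[-0.993, -0.12, 0.001], [-0.12, 0.993, -0.0], [-0.001, -0.001, -1.0]]
wrist_force: [-8.7, 1.2, 24.7]
opening: -0.0
gripper_force: 11.9
```

The press stopped hard at tip height 88.4 mm, which is the stated level for fully on. I'll hold, lift off, move clear and look.

move_arm --series '[[[1,0,0,0,0,0,0],[1,0,0,0,0,0,0],[1,0,0,0,0,0,0],[1,0,0,20,0,0,0],[1,0,0,40,0,0,0],[1,-10,-10,40,0,0,0],[1,-25,-35,20,0,0,0],[1,-25,-35,0,0,0,0],[1,-25,-35,0,0,0,0],[1,0,-20,0,0,0,0]]]'

```text
clock: 15.0
tcp_pos: [0.3803, -0.137, 0.2184]
orientation: [[-0.993, -0.117, 0.001], [-0.117, 0.993, -0.001], [-0.001, -0.001, -1.0]]
wrist_force: [-0.3, 0.7, 0.3]
opening: -0.0002
gripper_force: 0.0
```

move_arm --series '[[[1,-10,-40,0,0,0,0],[1,-10,-40,0,0,0,0],[1,0,-40,0,0,0,0],[1,0,-40,0,0,0,0],[1,0,0,0,0,0,0]]]'

```text
clock: 15.5
tcp_pos: [0.3621, -0.2997, 0.2177]
orientation: [[-0.993, -0.116, 0.001], [-0.116, 0.993, -0.002], [-0.001, -0.002, -1.0]]
wrist_force: [1.2, -0.4, 0.2]
opening: -0.0001
gripper_force: 0.0
```

Run:
```python
from h import *
import cv2
a=imaging.get_image("top")[215:315,230:330];b=imaging.get_image("scene")[230:330,200:300]
f=lambda i:cv2.resize(i,(400,400),interpolation=cv2.INTER_CUBIC)
cv2.imwrite("pics/e.png",np.hstack([f(a),f(b)])[...,::-1])
```

View pics/e.png

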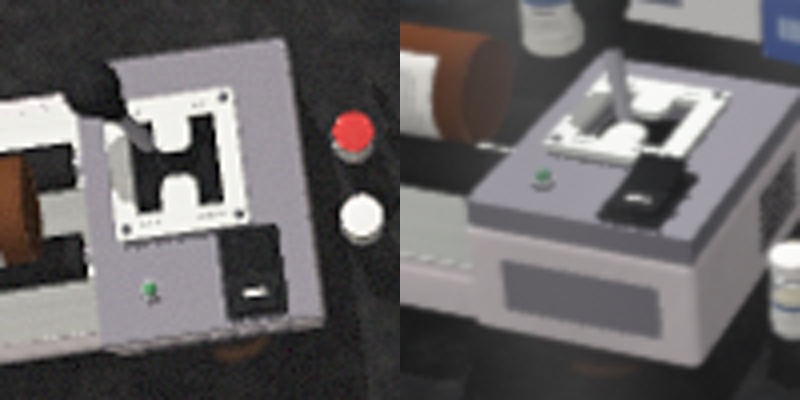

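The knob (95,92) leans far left in its slot, the rocker is down, and the bottle and vials are unmoved. I'll check the tilt numerically and hand in if it's good.

Run:
```python
from h import *
k=plane("top",95.5/4-.5+230,92.5/4-.5+215,.130);d=k-np.array([.5405,.039,.024])
mx,my=.993*d[0]+.119*d[1],-.119*d[0]+.993*d[1]
al,cr=np.arctan2(mx,d[2]),np.arctan2(my,d[2]);print(k,mx,my,"along",al,"cross",cr)
if al>.29 and cr>.24: print(ticket.finish_job())
```

```text
[0.57231222 0.07751883 0.13      ] 0.03617328009618746 0.03446354514204887 along 0.32886514466674316 cross 0.3143474713250864
the job is handed in; nothing more can be done
None
```

The job is handed in: the lever is fully home in the far left slot (measured tilt about 0.33 rad along, 0.31 rad across), the rocker was then pressed down to its stop, and the last pictures show the bottle and the vials beside the drive box where they were; the judge's verdict was not shown.

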